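# Park a carton in the dispatch lane

### The arm

A 7-joint arm with a two-finger parallel gripper is mounted at the origin on a cart in front of the work surface, level with it; the furniture and walls round the work are solid. World frame = base frame: x ahead of the robot, y to its left, z up, the work surface at z = 0. Lengths are in m, angles in rad, forces in N, time in s.
With the tool pointing down it reaches from about 0.4 to 0.875 m from the base axis. Payload 19.3 kg.
Tool frame: the origin (TCP) lies at the very end of the fingers, on their centre line; the grasp point (between the pads) lies 19 mm behind it; z points along the fingers, y is the line along which they close (so a half turn about z gives the same grasp; the last joint's range is limited). The gripper opens to 85 mm and grips with 20 to 120 N. Pads are 22 mm wide; open, the fingers measure 114 mm over their backs; the gripper's body (76 mm by 85 mm) begins 54 mm behind the grasp point. The pads swing forward as they close: fully open they stand 13 mm farther back than shut.
Start: joints at [-1.306, 0.521, -0.036, 1.599, 0.021, 1.021, -0.113], TCP at [0.205, 0.59, 0.231] pointing down, gripper open.
Joint ranges: [-2.91, 2.91], [-0.3, 2.13], [-1.5, 1.42], [0.17, 2.43], [-1.26, 4.41], [0.16, 1.93], [-2.52, 2.52]. Speed limits (rad/s): [1.89, 1.89, 2.39, 2.39, 3.01, 3.01, 3.01].

### API

Orientations are given as [roll, pitch, yaw] about the fixed x, y, z axes, in that order (R = Rz(yaw) Ry(pitch) Rx(roll)).
In Python, from workcell import bot gives the robot as it stands. The module is installed in compiled form; this text tells all that it offers.
- The arm moves only by the tool apply_moves, never from a script. Its arguments are lists of equal length, an entry for each row: "claw": the finger opening in m, from 0 to 0.0854; "xyz": the shift along the tool's x, y, z in m, a list of three; "twist": the turn, a rotation vector about the tool's x, y, z in rad, a list of three. A call has 1 to 20 rows; each row shifts and turns the commanded pose from where the row before left it, along the tool's axes as they then stand; what a row does not reach is not made up. A row lasts 1/10 s, in which the tool goes at most 50 mm and 8.59 degrees, less where a joint would pass 70% of its speed; a pose out of reach is approached as far as the arm can. A call with a gripper value outside its range is refused whole. The fingers move at their own pace and stop on an object; "force" is the grip in N (left out, the last holds). Time passes only in rows, so rows that do not move let the fingers close. It gives the time, the measured TCP pose, the force, the opening and the grip force at its end, in the units of the state.
- bot.observe(): the state, without advancing time (a new reading comes with each control period).
- bot.grab_frame(name): name is "scene" or "top" or "wrist"; returns a dict with "img" (420x560x3 uint8, red, green, blue), "vfov" (degrees; the focal length in pixels is half the picture's height over the tangent of half this angle, whatever the lens; pixels are square), "cx", "cy" (the principal point, pixels), "distortion" ([k1, k2, p1, p2, k3] as OpenCV has them; the pictures are not rectified), "view" (4x4, takes a point from world to camera coordinates). Camera axes: x right, y up, looking along -z (the intrinsics and any distortion apply to the point x, -y, -z); pixel columns grow to the right and rows downward; lengths in m; the calibration is good to about 2 mm. A picture is of the moment at which its call begins. There is no depth.
- bot.job_done(): hands the job in; it is judged then, once.
Trained networks look in the newest picture that a camera, given by its name, has taken for a name from the list of things; names that differ only in an ending like _2 or _b are one class to them, and where a whole thing is asked for, a point or a joint stands for the part that bears it (a point fixed in the world has none). Each returns a list of dicts, best first, with "score" (0 to 1); they miss things now and then, are a little off and sometimes report something else, mostly with a low value. They report only what shows in the picture. A call takes as long as a camera call.
- bot.find_in(camera, query): "position" ([x, y, z] in m, in world coordinates, good to about 4 mm: the middle of the surface that is visible of it).
The state is a dict: "clock": time; "qpos": joint angles; "qd": joint speeds; "joint_efforts": joint torques, N m; "position": TCP position; "tool_rot": TCP orientation; "force": force on the tool from outside, world axes, zero at the start; "moment": the same for the moment, N m; "grip_width": finger opening in m; "finger_force": force on a finger pad.
Only numpy, scipy, OpenCV 4.12 (cv2) and the standard library are available. Lean on these libraries where they do the work, as an engineer would, in place of code of your own. Each camera call takes 0.05 s, during which the arm holds its last target. There are 200 camera calls.

### The job

Push the white carton that stands at the mouth of the lane down between the two guide rails, right up to the rubber bumpers of the end stop, without letting it touch either rail: the rails have just been set and only magnets hold them. Then swing the steel retaining bar shut behind it. Use only the fingertips or the outside of the fingers: do not lift or tip the carton, and leave the other things on the table where they are.

Things in the scene. Friction and masses are not known exactly. Their poses are not given: they have to be found in the camera images.
- lane: Dispatch lane, fixed: grey steel plate 450 x 210 mm (x -240 to +210, y -105 to +105 mm), top face 10 mm above the table. Origin on the table under the lane's middle line; +x is the way the carton travels (mouth to end stop), +y left of that, towards the robot, z up. Bare before the mouth (x under -50 mm). Rails, stop and bar below are given in this frame.
- carton_mid (a point): Centre of the white carton, a closed box 132 mm long (own y), 102 mm wide (own x), 55 mm high, about 0.3 kg, sliding flat on the plate (centre 37.5 mm above the table). It starts on the bare plate, own y roughly along lane -x, up to 22 mm off the middle line and 12 degrees askew. In the lane it has 10 mm play each side; against the bumpers its centre is at lane x = +124 mm.
- rail_near: Aluminium guide rail on the lane's +y side (towards the robot), fixed, 14 mm wide, top 28 mm above the table, straight from lane x -10 to +190 mm with its inner face at y = +61 mm. At the mouth its end flares outward to x = -48 mm, y = +75 mm. Black magnet blocks outside it reach y = +92 mm. Frame: the lane's, 10 mm higher.
- rail_far: The same rail mirrored on the lane's -y side: inner face at y = -61 mm, flaring to y = -75 mm at the mouth. The lane between the rails is 122 mm wide. Frame: the lane's, 10 mm higher.
- bar_pivot (a point): Upright axis of the retaining bar, on a post outside the near rail: lane x = 46, y = +90 mm, 45 mm above the table. The bar is a steel flat 8 mm thick, 14 mm high (38 to 52 mm above the table: it passes 10 mm over the rails), reaching 116 mm from the axis.
- bar_end (a point): Point in the bar's middle height (45 mm above the table), 108 mm from its axis, under a small upright pin with a black cap (13 mm thick, top 74 mm above the table).
- bar (a joint): Angle of the retaining bar, rad: 0 = shut, straight across the lane (from its axis along lane -y), at its stop and 8 mm behind a carton that is home; grows clockwise seen from above: at 1.57 it points along lane -x, back to the mouth, beyond that it stands outside the lane. Range 0 to 2.0, starts at 1.6 to 1.85; a stiff pivot (0.05 N m) keeps it where it is left.
- ring: steel ring gauge, 52 mm across, 15 mm high, a bystander; origin under its centre
- plug: plug gauge with a black grip, 95 mm long, 17 mm high, a bystander; origin under its centre, length along its y
- pen: blue ball pen, 145 mm long, 9 mm high, a bystander; origin under its centre, length along its y
- sample: round resin specimen, 32 mm across, 24 mm high, a bystander; origin under its centre
- gauges: open wooden box of gauge blocks, 70x150x36 mm, a bystander; origin under its centre
- stop_face (a point): Middle of the end stop at bumper height (30 mm above the table), in the plane of its two round rubber bumpers: lane x = +190 mm, y = 0. The bumpers are 22 mm across, at y = -35 and +35 mm; the stop is 46 mm high above the table.
- carton: The same carton, origin at the centre of its underside, axes as at carton_mid.

How it is judged:
By the outcome, as a careful person would: the job done as asked, in the order asked, and still so for the second after the job is handed in, with the robot touching nothing.
It also fails if it takes over 72 s, if anything falls off the work surface, if the arm or the gripper's body presses on something with over 40 N, if the wrist force passes 120 N, or if a joint passes its speed limit or range.

## Working session

There is one attempt and no reset: what is moved stays moved. The work goes in short steps, Python scripts to look and compute and a tool call to move; the robot and the scene stay as the last step left them, time stands still between calls to the robot, and variables do not carry over. Pictures are saved under pics/ and viewed, at most 10 in all, crops included, and the job is handed in when it is done.

Besides the shell and the picture viewer there is one more tool, called as name(argument=value, ...), one argument or row to a line, values as JSON. apply_moves: Moves the arm, as the interface text tells. Its arguments: {"type":"object","properties":{"claw":{"type":"array"},"xyz":{"type":"array"},"twist":{"type":"array"},"force":{"type":"number"}},"required":["claw","xyz","twist"]}

```bash
mkdir -p pics; cat > h.py <<'E'
import numpy as np, cv2
from workcell import bot
def K(f):
    F=f["img"].shape[0]/2/np.tan(np.radians(f["vfov"])/2)
    return np.array([[F,0,f["cx"]],[0,F,f["cy"]],[0,0,1.]])
def ray(f,px,z):
    "pixels -> world points on plane z"
    p=cv2.undistortPoints(np.array(px,float).reshape(-1,1,2),K(f),np.array(f["distortion"],float)).reshape(-1,2)
    V=np.array(f["view"]);R=V[:3,:3];c=-R.T@V[:3,3]
    d=np.c_[p[:,0],-p[:,1],-np.ones(len(p))]@R
    return c+d*((z-c[2])/d[:,2])[:,None]
def proj(f,P):
    V=np.array(f["view"]);q=np.atleast_2d(P)@V[:3,:3].T+V[:3,3]
    q=q*[1,-1,-1]
    return cv2.projectPoints(q.reshape(-1,1,3),np.zeros(3),np.zeros(3),K(f),np.array(f["distortion"],float))[0].reshape(-1,2)
def save(f,n): cv2.imwrite("pics/"+n,f["img"][:,:,::-1])
E
python3 - <<'E'
from h import *
import pickle
for n in("top","scene"):
    f=bot.grab_frame(n); save(f,n+"0.png"); pickle.dump(f,open(n+".pkl","wb"))
    V=np.array(f["view"]); print(n,(-V[:3,:3].T@V[:3,3]).round(3),f["vfov"])
    for q in["lane","carton","carton_mid","rail_near","rail_far","bar","bar_pivot","bar_end","stop_face"]:
        print(q,[(np.round(d["position"],3).tolist(),round(d["score"],2)) for d in bot.find_in(n,q)[:2]])
s=bot.observe();print(s["position"],s["tool_rot"],s["force"])
E
```

```text
top [0.464 0.086 1.473] 42.45091133883119
lane [([0.552, -0.064, 0.012], 0.84)]
carton [([0.558, -0.228, 0.065], 0.8), ([0.451, -0.091, 0.056], 0.65)]
carton_mid [([0.56, -0.227, 0.067], 0.57)]
rail_near [([0.481, 0.001, 0.033], 0.76)]
rail_far [([0.627, -0.008, 0.025], 0.76)]
bar [([0.456, -0.09, 0.05], 0.59)]
bar_pivot [([0.555, -0.062, 0.009], 0.6)]
bar_end [([0.453, -0.091, 0.056], 0.57), ([0.554, -0.065, 0.008], 0.27)]
stop_face [([0.621, -0.011, 0.026], 0.67), ([0.557, -0.062, 0.013], 0.62)]
scene [-0.156 -0.67   0.853] 48.075738668195356
lane [([0.526, -0.07, 0.008], 0.66)]
carton [([0.537, -0.247, 0.068], 0.8)]
carton_mid [([0.538, -0.245, 0.066], 0.66)]
rail_near [([0.476, 0.01, 0.029], 0.81)]
rail_far [([0.618, -0.024, 0.026], 0.95), ([0.535, -0.248, 0.066], 0.64)]
bar [([0.451, -0.104, 0.048], 0.53)]
bar_pivot [([0.525, -0.068, 0.008], 0.87), ([0.456, -0.108, 0.048], 0.64)]
bar_end [([0.452, -0.108, 0.053], 0.63)]
stop_face [([0.531, -0.07, 0.01], 0.79)]
[0.20537544 0.59026928 0.23126594] [-3.14154964e+00  1.57793573e-05  2.80676612e+00] [ 0.11891662  0.61862631 -0.51186543]
```

View pics/top0.png

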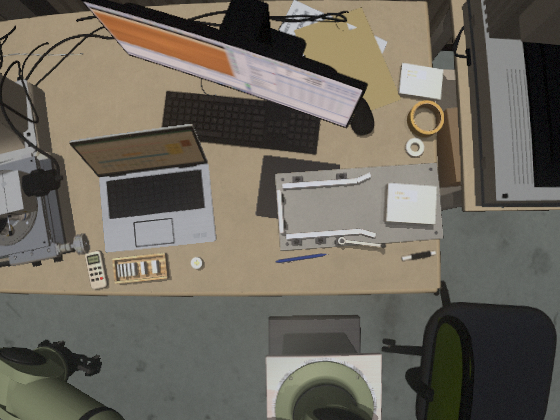

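View pics/scene0.png

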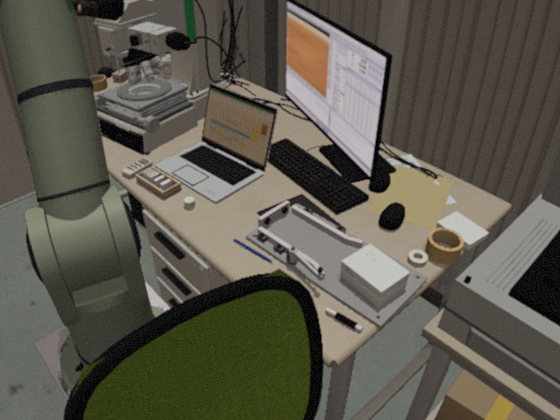

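The top view shows the lane running right to left, with +x close to world +y. The carton is at px (411,204), the bar at (360,242) and the plate corners near (275,170) and (440,240). The scene view agrees. Next I'll swing the wrist camera over for a closer look.

apply_moves(
  claw=[0.06,0.06,0.06,0.06,0.06,0.06,0.06,0.06,0.06,0.06,0.06,0.06,0.06,0.06,0.06,0.06,0.06,0.06,0.06,0.06],
  xyz=[
    [0,-0.03,-0.04],
    [0,-0.03,-0.04],
    [0,-0.03,-0.04],
    [-0.047,0,0],
    [-0.047,0,0],
    [-0.047,0,0],
    [-0.047,0,0],
    [-0.047,0,0],
    [-0.047,0,0],
    [-0.047,0,0],
    [-0.047,0,0],
    [-0.047,0,0],
    [-0.047,0,0],
    [-0.047,0,0],
    [-0.047,0,0],
    [-0.047,0,0],
    [-0.047,0,0],
    [-0.047,0,0],
    [0,0,0],
    [0,0,0],
  ],
  twist=[
    [0,0,0],
    [0,0,0],
    [0,0,0],
    [0,0,0.09],
    [0,0,0.09],
    [0,0,0.09],
    [0,0,0.09],
    [0,0,0.09],
    [0,0,0.09],
    [0,0,0.09],
    [0,0,0.09],
    [0,0,0.09],
    [0,0,0.09],
    [0,0,0.09],
    [0,0,0.09],
    [0,0,0.09],
    [0,0,0.09],
    [0,0,0.09],
    [0,0,0],
    [0,0,0],
  ],
)

```text
clock: 3.0
position: [0.5476, -0.0323, 0.3514]
tool_rot: [3.141, -0.0, 1.455]
force: [0.1, 1.1, -0.4]
grip_width: 0.0601
finger_force: 0.0
```

```bash
python3 - <<'E'
from h import *
import pickle
f=bot.grab_frame("wrist"); save(f,"w1.png"); pickle.dump(f,open("w1.pkl","wb"))
V=np.array(f["view"]); print((-V[:3,:3].T@V[:3,3]).round(3),(-V[2,:3]).round(3),f["vfov"])
s=bot.observe();print(s["clock"],s["position"],s["tool_rot"],s["force"],s["qpos"])
E
```

```text
[0.555 0.044 0.494] [-0.034 -0.297 -0.954] 60.3148970016091
3.05 [ 0.54766147 -0.03099394  0.35129959] [-3.14152926e+00 -3.95776648e-04  1.45727608e+00] [-0.12125945  0.42472208  0.30798109] [-0.44294355  0.31936317  0.52149835  1.66072181 -0.16861694  1.20645796
  0.00351051]
```

View pics/w1.png

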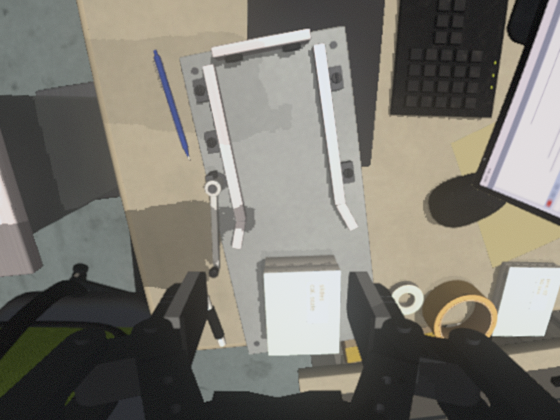

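The wrist view shows the stop at (262,43) and the rails from (205,70) to (238,245) and (320,45) to (352,225). The bar runs from its pivot at (212,188) to its pin at (212,268). The carton top spans (265,258) to (340,355). I'll zoom in to pick corners.

```bash
python3 - <<'E'
import cv2
i=cv2.imread("pics/w1.png")
cv2.imwrite("pics/c1.png",cv2.resize(i[20:170,175:375],None,fx=4,fy=4,interpolation=cv2.INTER_CUBIC))
cv2.imwrite("pics/c2.png",cv2.resize(i[170:365,190:390],None,fx=3,fy=3,interpolation=cv2.INTER_CUBIC))
E
```

```text
(no output)
```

View pics/c1.png

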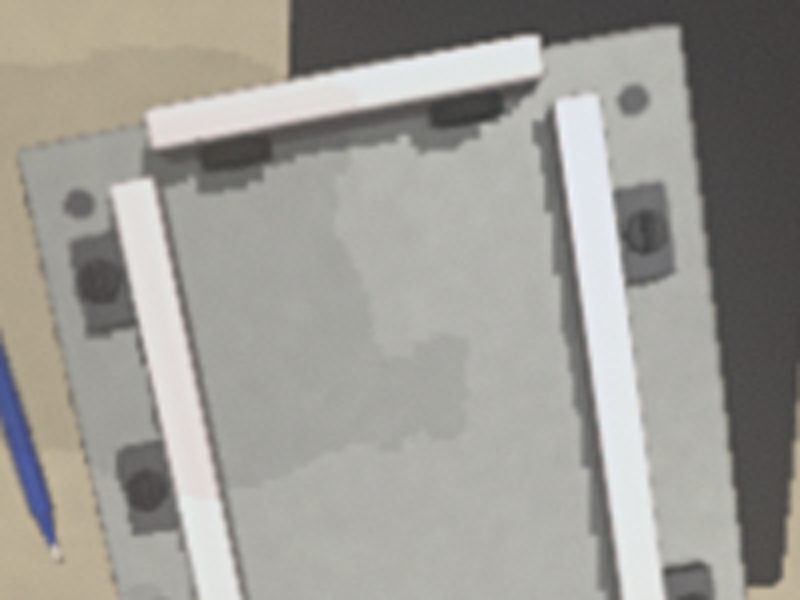

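View pics/c2.png

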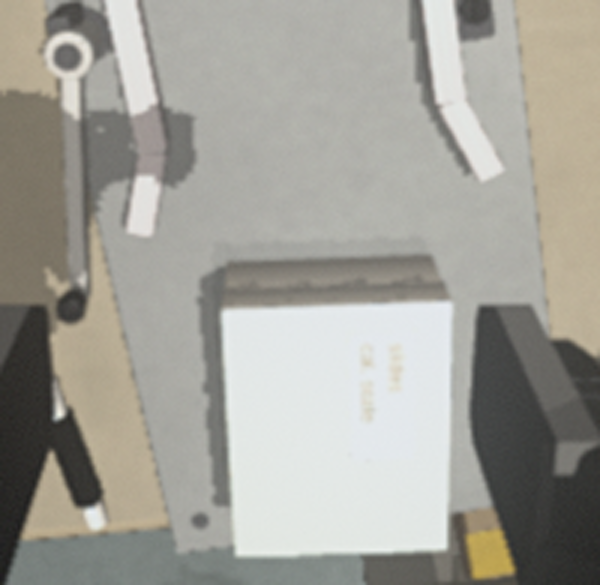

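The crops give clear plate corners, rail ends, carton top corners and the pin cap at c2 (72,303). Now I'll fit the poses.

```bash
cat > fit.py <<'E'
from h import *
import pickle
from scipy.optimize import least_squares
def fit(f,px,P,x0):
    P=np.array(P,float)/1e3
    def W(p):
        c,s=np.cos(p[2]),np.sin(p[2])
        return np.c_[p[0]+c*P[:,0]-s*P[:,1],p[1]+s*P[:,0]+c*P[:,1],P[:,2]]
    r=least_squares(lambda p:(proj(f,W(p))-px).ravel(),x0,loss="soft_l1")
    return r.x,(proj(f,W(r.x))-px).round(1)
E
python3 - <<'E'
from fit import *
f=pickle.load(open("w1.pkl","rb"))
a=np.array([[20,150],[680,25],[155,180],[112,187],[557,100],[600,95]])/4+[175,20]
b=np.array([[178,550],[153,237],[435,103],[483,182]])/3+[190,170]
L=[[210,105,10],[210,-105,10],[190,61,28],[190,75,28],[190,-61,28],[190,-75,28],[-240,105,10],[-48,75,28],[-10,-61,28],[-48,-75,28]]
p,e=fit(f,np.r_[a,b],L,[.55,-.07,1.57]);print("lane",p.round(4),e.tolist())
c=np.array([[222,310],[452,300],[235,556],[447,550]])/3+[190,170]
q,e=fit(f,c,[[66,51,65],[66,-51,65],[-66,51,65],[-66,-51,65]],[.55,-.23,1.57]);print("carton",q.round(4),e.tolist())
R=np.array([[np.cos(p[2]),-np.sin(p[2])],[np.sin(p[2]),np.cos(p[2])]])
print("carton in lane",((q[:2]-p[:2])@R*1e3).round(1),np.degrees(q[2]-p[2]).round(2))
pin=ray(f,[[190+72/3,170+303/3]],.074)[0];pl=(pin[:2]-p[:2])@R*1e3
print("pin",pin.round(3),pl.round(1),"angle",np.arctan2(46-pl[0],90-pl[1]),np.hypot(46-pl[0],90-pl[1]))
np.save("lane.npy",p)
g=pickle.load(open("top.pkl","rb"))  # cross-check with top camera
P=np.array([[210,105,10],[210,-105,10],[-240,-105,10],[-240,105,10]])/1e3
print(proj(g,np.c_[P[:,:2]@R.T+p[:2],P[:,2]]).round(1).tolist())
E
```

```text
lane [ 0.5574 -0.0879  1.6295] [[-1.3, -0.7], [0.5, -1.3], [0.2, 0.0], [-0.3, 0.5], [-0.3, 1.1], [0.5, 0.3], [-0.2, 1.6], [1.0, -1.5], [0.8, 0.8], [-1.7, -0.9]]
carton [ 0.5592 -0.2338  1.4935] [[-0.7, -0.6], [0.6, -0.1], [-0.3, 0.7], [0.4, 0.2]]
carton in lane [-145.8    6.7] -7.79
pin [ 0.452 -0.15   0.074] [-55.9 109. ] angle 1.7554712323410486 103.62923694999485
[[279.4, 249.7], [273.9, 172.7], [436.1, 161.5], [442.8, 237.2]]
```

apply_moves(
  claw=[0.06,0.06,0.06,0.06,0.06,0.06,0.06,0.06,0.06,0.06,0.06,0.06,0.06,0.06,0.06,0.06,0.06,0.06,0.06,0.06],
  xyz=[
    [-0.0361,-0.0096,0],
    [-0.0361,-0.0096,0],
    [-0.0361,-0.0096,0],
    [-0.0361,-0.0096,0],
    [-0.0361,-0.0096,0],
    [-0.0361,-0.0096,0],
    [0,0,0],
    [0,0,0],
    [0,0,0],
    [0,0,0],
    [0,0,0],
    [0,0,0],
    [0,0,0],
    [0,0,0],
    [0,0,0],
    [0,0,0.04],
    [0,0,0.04],
    [0,0,0.04],
    [0,0,0.04],
    [0,0,0.04],
  ],
  twist=[
    [0,0,0],
    [0,0,0],
    [0,0,0],
    [0,0,0],
    [0,0,0],
    [0,0,0],
    [0,0,0.14],
    [0,0,0.14],
    [0,0,0.14],
    [0,0,0.14],
    [0,0,0.14],
    [0,0,0.14],
    [0,0,0.14],
    [0,0,0.14],
    [0,0,0.14],
    [0,0,0.14],
    [0,0,0],
    [0,0,0],
    [0,0,0],
    [0,0,0],
  ],
)

```text
clock: 5.05
position: [0.4664, -0.2385, 0.1496]
tool_rot: [-3.141, -0.0, 0.06]
force: [1.8, -0.4, 0.0]
grip_width: 0.0597
finger_force: 0.0
```

```bash
cat >> h.py <<'E'
def lane_tcp():
    s=bot.observe();p=np.load("lane.npy");c,s_=np.cos(p[2]),np.sin(p[2]);R=np.array([[c,-s_],[s_,c]])
    y=s["tool_rot"][2]
    print("t",s["clock"],"lane mm",((np.array(s["position"])[:2]-p[:2])@R*1e3).round(1),"z",round(s["position"][2]*1e3,1),"yaw-lane",round(y-p[2],4),"F",np.round(s["force"],1),"q",np.round(s["qpos"],2))
E
python3 -c "from h import *;lane_tcp()"
```

```text
t 5.05 lane mm [-145.1   99.7] z 149.6 yaw-lane -1.5699 F [ 1.8 -0.4  0. ] q [-0.15  0.59  0.73  1.97 -0.55  0.79 -0.62]
```

apply_moves(
  claw=[0.06,0.06,0.06,0.06,0.06,0.06,0.06,0.06,0.06,0.06,0.06,0.06,0.06,0.06,0.06,0.06,0.06,0.06,0.06],
  xyz=[
    [0,0,0.035],
    [0,0,0.035],
    [0,0,0.035],
    [0,0,0.02],
    [0,0,0],
    [0.005,0,0],
    [0.005,0,0],
    [0.005,0,0],
    [0.0025,0,0],
    [0.0025,0,0],
    [0.0025,0,0],
    [0.0025,0,0],
    [0.0025,0,0],
    [0.0025,0,0],
    [0.0025,0,0],
    [0.0025,0,0],
    [0.0025,0,0],
    [0,0,0],
    [0,0,0],
  ],
  twist=[
    [0,0,0],
    [0,0,0],
    [0,0,0],
    [0,0,0],
    [0,0,0],
    [0,0,0],
    [0,0,0],
    [0,0,0],
    [0,0,0],
    [0,0,0],
    [0,0,0],
    [0,0,0],
    [0,0,0],
    [0,0,0],
    [0,0,0],
    [0,0,0],
    [0,0,0],
    [0,0,0],
    [0,0,0],
  ],
)

```text
clock: 6.95
position: [0.5034, -0.2377, 0.0263]
tool_rot: [-3.142, -0.0, 0.057]
force: [0.7, -0.2, -0.5]
grip_width: 0.06
finger_force: 0.0
```

```bash
python3 - <<'E'
from h import *
lane_tcp()
f=bot.grab_frame("wrist");save(f,"w2.png")
E
```

```text
t 6.95 lane mm [-146.5   62.7] z 26.3 yaw-lane -1.5724 F [ 0.7 -0.2 -0.5] q [-0.04  0.81  0.54  1.93 -0.72  0.6  -0.53]
```

View pics/w2.png

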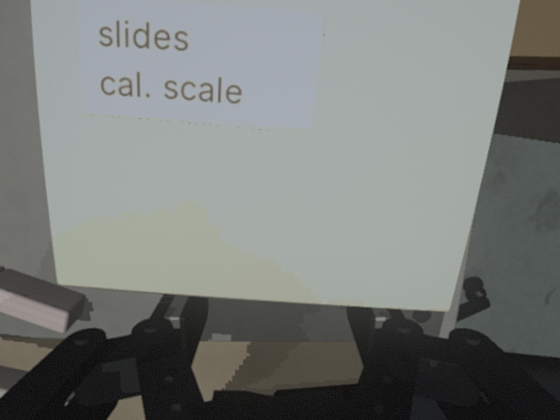

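The wrist view shows the carton's near top edge running from (58,283) to (450,310), which is not quite parallel to the fingers. I'll compute the angle.

```bash
python3 - <<'E'
from h import *
f=bot.grab_frame("wrist")
p=np.load("lane.npy");c,s=np.cos(p[2]),np.sin(p[2]);R=np.array([[c,-s],[s,c]])
w=(ray(f,[[58,283],[450,310]],.065)[:,:2]-p[:2])@R*1e3
print(w.round(1),np.hypot(*(w[0]-w[1])),np.degrees(np.arctan2(*(w[0]-w[1])[::-1])))
E
```

```text
[[ -74.    42.7]
 [-203.4   52.8]] 129.7507384156341 -4.47457224317717
```

apply_moves(
  claw=[0.06,0.06,0.06,0.06,0.06,0.06,0.06,0.06,0.06,0.06,0.06,0.06,0.06,0.06,0.06,0.06,0.06,0.06,0.06,0.06],
  xyz=[
    [-0.02,0,0],
    [0,0,-0.04],
    [0,0,-0.04],
    [0,0,-0.04],
    [0.0276,0.033,0],
    [0.0276,0.033,0],
    [0.0276,0.033,0],
    [0,0,0],
    [0,0,0],
    [0,0,0],
    [0,0,0],
    [0,0,0],
    [0,0,0],
    [0,0,0],
    [0,0,0],
    [0,0,0],
    [0,0,0],
    [0,0,0],
    [0,0,0],
    [0,0,0],
  ],
  twist=[
    [0,0,0],
    [0,0,0],
    [0,0,0],
    [0,0,0],
    [0,0,0],
    [0,0,0],
    [0,0,0],
    [0,0,-0.143],
    [0,0,-0.143],
    [0,0,-0.143],
    [0,0,-0.143],
    [0,0,-0.143],
    [0,0,-0.143],
    [0,0,-0.143],
    [0,0,-0.143],
    [0,0,-0.143],
    [0,0,-0.143],
    [0,0,-0.143],
    [0,0,0],
    [0,0,0],
  ],
)

```text
clock: 9.05
position: [0.5714, -0.3332, 0.1463]
tool_rot: [3.141, -0.0, 1.625]
force: [0.3, -0.3, 0.5]
grip_width: 0.0599
finger_force: 0.0
```

```bash
python3 -c "from h import *;lane_tcp()"
```

```text
t 9.05 lane mm [-245.8    0.4] z 146.3 yaw-lane -0.0043 F [ 0.3 -0.3  0.5] q [ 0.26  0.69  0.28  1.58 -0.23  0.9   0.68]
```

apply_moves(
  claw=[0.06,0.06,0.06,0.06,0.06,0.06,0.06,0.06,0.06,0.06,0.06,0.06,0.06,0.06,0.06,0.06,0.06,0.06,0.06],
  xyz=[
    [0,0,0.035],
    [0,0,0.035],
    [0,0,0.035],
    [0,0,0.015],
    [0.005,0,0],
    [0.005,0,0],
    [0.005,0,0],
    [0.004,0,0],
    [0.0025,0,0],
    [0.0025,0,0],
    [0.0025,0,0],
    [0.0025,0,0],
    [0.0025,0,0],
    [0.0025,0,0],
    [0.0025,0,0],
    [0.0025,0,0],
    [0.0025,0,0],
    [0.0025,0,0],
    [0,0,0],
  ],
  twist=[
    [0,0,0.004],
    [0,0,0],
    [0,0,0],
    [0,0,0],
    [0,0,0],
    [0,0,0],
    [0,0,0],
    [0,0,0],
    [0,0,0],
    [0,0,0],
    [0,0,0],
    [0,0,0],
    [0,0,0],
    [0,0,0],
    [0,0,0],
    [0,0,0],
    [0,0,0],
    [0,0,0],
    [0,0,0],
  ],
)

```text
clock: 10.95
position: [0.569, -0.2886, 0.0262]
tool_rot: [-3.141, -0.0, 1.626]
force: [0.7, -0.7, 0.1]
grip_width: 0.0601
finger_force: 0.0
```

```bash
python3 - <<'E'
from h import *
import pickle
lane_tcp()
f=bot.grab_frame("wrist");save(f,"w3.png");pickle.dump(f,open("w3.pkl","wb"))
E
```

```text
t 10.95 lane mm [-2.011e+02  2.000e-01] z 26.2 yaw-lane -0.0033 F [ 0.7 -0.7  0.1] q [ 0.23  0.82  0.23  1.7  -0.28  0.66  0.66]
```

View pics/w3.png

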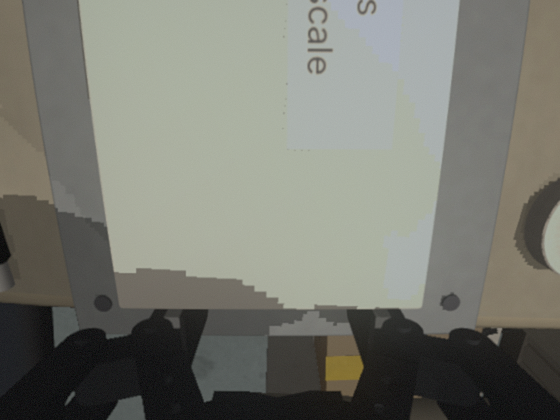

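The carton is now flush with the fingers: its rear edge is level from (118,308) to (424,308). The plate's rear corners are at (78,335) and (475,330).

```bash
python3 - <<'E'
from h import *
import pickle
f=pickle.load(open("w3.pkl","rb"))
p=np.load("lane.npy");c,s=np.cos(p[2]),np.sin(p[2]);R=np.array([[c,-s],[s,c]])
L=lambda px,z:((ray(f,px,z)[:,:2]-p[:2])@R*1e3).round(1).tolist()
print("carton",L([[118,308],[424,308],[82,20],[459,20]],.065))
print("plate",L([[78,335],[475,330],[24,0],[528,0]],.01))
E
```

```text
carton [[-188.2, 53.8], [-188.5, -47.6], [-101.7, 52.5], [-102.2, -47.4]]
plate [[-239.1, 106.3], [-236.6, -102.8], [-81.0, 103.8], [-81.7, -101.6]]
```

Carton is centred within about 2 mm and square, so I'll push it straight in.

apply_moves(
  claw=[0.06,0.06,0.06,0.06,0.06,0.06,0.06,0.06,0.06,0.06,0.06,0.06,0.06,0.06,0.06,0.06,0.06,0.06,0.06,0.06],
  xyz=[
    [0.003,0,0],
    [0.005,0,0],
    [0.005,0,0],
    [0.005,0,0],
    [0.005,0,0],
    [0.005,0,0],
    [0.005,0,0],
    [0.005,0,0],
    [0.005,0,0],
    [0.005,0,0],
    [0.005,0,0],
    [0.005,0,0],
    [0.005,0,0],
    [0.005,0,0],
    [0.005,0,0],
    [0.005,0,0],
    [0.005,0,0],
    [0.005,0,0],
    [0.003,0,0],
    [0.001,0,0],
  ],
  twist=[
    [0,0,0],
    [0,0,0],
    [0,0,0],
    [0,0,0],
    [0,0,0],
    [0,0,0],
    [0,0,0],
    [0,0,0],
    [0,0,0],
    [0,0,0],
    [0,0,0],
    [0,0,0],
    [0,0,0],
    [0,0,0],
    [0,0,0],
    [0,0,0],
    [0,0,0],
    [0,0,0],
    [0,0,0],
    [0,0,0],
  ],
)

```text
clock: 13.0
position: [0.5641, -0.197, 0.0263]
tool_rot: [-3.142, -0.0, 1.626]
force: [-0.1, -1.4, -0.8]
grip_width: 0.0599
finger_force: 0.5
```

```bash
python3 - <<'E'
from h import *
import pickle
lane_tcp()
f=bot.grab_frame("wrist");save(f,"w4.png");pickle.dump(f,open("w4.pkl","wb"))
E
```

```text
t 13.0 lane mm [-109.3   -0.3] z 26.3 yaw-lane -0.0034 F [-0.1 -1.4 -0.8] q [ 0.08  0.78  0.23  1.81 -0.3   0.59  0.55]
```

View pics/w4.png

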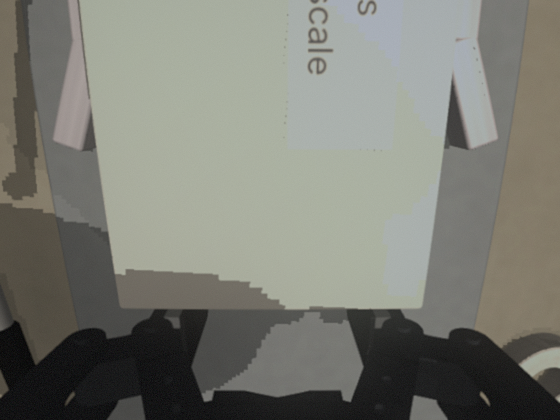

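The carton sits evenly between the flare ends, whose outer corners are at (53,140) and (497,140). The fingers are still flush. I'll quantify it and keep pushing.

```bash
python3 - <<'E'
from h import *
import pickle
f=pickle.load(open("w4.pkl","rb"))
p=np.load("lane.npy");c,s=np.cos(p[2]),np.sin(p[2]);R=np.array([[c,-s],[s,c]])
L=lambda px,z:((ray(f,px,z)[:,:2]-p[:2])@R*1e3).round(1).tolist()
print("carton",L([[119,308],[423,308],[82,20],[459,20]],.065))
print("flare outer",L([[53,140],[497,140]],.028),"plate",L([[33,80],[518,80],[73,290],[480,290]],.01))
E
```

```text
carton [[-96.5, 53.0], [-96.8, -47.8], [-9.9, 52.1], [-10.4, -48.0]]
flare outer [[-44.6, 88.3], [-45.2, -86.0]] plate [[-20.7, 104.4], [-21.4, -102.5], [-120.5, 103.4], [-121.2, -101.7]]
```

apply_moves(
  claw=[0.06,0.06,0.06,0.06,0.06,0.06,0.06,0.06,0.06,0.06,0.06,0.06,0.06,0.06,0.06,0.06,0.06,0.06,0.06,0.06],
  xyz=[
    [0.003,0,0],
    [0.006,0,0],
    [0.006,0,0],
    [0.006,0,0],
    [0.006,0,0],
    [0.006,0,0],
    [0.006,0,0],
    [0.006,0,0],
    [0.006,0,0],
    [0.006,0,0],
    [0.006,0,0],
    [0.006,0,0],
    [0.006,0,0],
    [0.006,0,0],
    [0.006,0,0],
    [0.006,0,0],
    [0.006,0,0],
    [0.006,0,0],
    [0.003,0,0],
    [0.001,0,0],
  ],
  twist=[
    [0,0,0],
    [0,0,0],
    [0,0,0],
    [0,0,0],
    [0,0,0],
    [0,0,0],
    [0,0,0],
    [0,0,0],
    [0,0,0],
    [0,0,0],
    [0,0,0],
    [0,0,0],
    [0,0,0],
    [0,0,0],
    [0,0,0],
    [0,0,0],
    [0,0,0],
    [0,0,0],
    [0,0,0],
    [0,0,0],
  ],
)

```text
clock: 15.05
position: [0.558, -0.088, 0.0263]
tool_rot: [-3.141, -0.0, 1.626]
force: [1.1, -2.1, -0.1]
grip_width: 0.06
finger_force: 0.8
```

```bash
python3 -c "from h import *;lane_tcp()"
```

```text
t 15.05 lane mm [-0.2 -0.6] z 26.3 yaw-lane -0.0032 F [ 1.1 -2.1 -0.1] q [-0.12  0.74  0.24  1.9  -0.33  0.53  0.4 ]
```

Next, 36 mm more, then slow steps while watching force.

apply_moves(
  claw=[0.06,0.06,0.06,0.06,0.06,0.06,0.06,0.06,0.06,0.06,0.06,0.06,0.06,0.06],
  xyz=[
    [0.003,0,0],
    [0.004,0,0],
    [0.004,0,0],
    [0.004,0,0],
    [0.004,0,0],
    [0.004,0,0],
    [0.004,0,0],
    [0.004,0,0],
    [0.004,0,0],
    [0.003,0,0],
    [0.002,0,0],
    [0.001,0,0],
    [0.001,0,0],
    [0,0,0],
  ],
  twist=[
    [0,0,0],
    [0,0,0],
    [0,0,0],
    [0,0,0],
    [0,0,0],
    [0,0,0],
    [0,0,0],
    [0,0,0],
    [0,0,0],
    [0,0,0],
    [0,0,0],
    [0,0,0],
    [0,0,0],
    [0,0,0],
  ],
)

```text
clock: 16.45
position: [0.5558, -0.0465, 0.0263]
tool_rot: [-3.142, -0.0, 1.626]
force: [-0.6, -0.1, 0.0]
grip_width: 0.0599
finger_force: 0.0
```

apply_moves(
  claw=[0.06,0.06,0.06],
  xyz=[
    [0.001,0,0],
    [0.001,0,0],
    [0,0,0],
  ],
  twist=[
    [0,0,0],
    [0,0,0],
    [0,0,0],
  ],
)

```text
clock: 16.75
position: [0.5557, -0.0445, 0.0263]
tool_rot: [3.142, -0.0, 1.626]
force: [0.8, 0.2, 0.2]
grip_width: 0.0604
finger_force: 0.2
```

```bash
python3 -c "from h import *;lane_tcp()"
```

```text
t 16.75 lane mm [43.4 -0.8] z 26.3 yaw-lane -0.0037 F [0.8 0.2 0.2] q [-0.2   0.74  0.25  1.92 -0.34  0.52  0.34]
```

apply_moves(
  claw=[0.06,0.06,0.06],
  xyz=[
    [0.001,0,0],
    [0.001,0,0],
    [0,0,0],
  ],
  twist=[
    [0,0,0],
    [0,0,0],
    [0,0,0],
  ],
)

```text
clock: 17.05
position: [0.5556, -0.0424, 0.0263]
tool_rot: [3.142, -0.0, 1.626]
force: [-0.5, -1.3, 0.6]
grip_width: 0.0602
finger_force: 0.2
```

apply_moves(
  claw=[0.06,0.06],
  xyz=[
    [0.001,0,0],
    [0,0,0],
  ],
  twist=[
    [0,0,0],
    [0,0,0],
  ],
)

```text
clock: 17.25
position: [0.5555, -0.0415, 0.0263]
tool_rot: [3.142, -0.0, 1.626]
force: [-0.5, -1.3, 0.6]
grip_width: 0.0598
finger_force: 0.3
```

```bash
python3 -c "from h import *;lane_tcp();bot.grab_frame('wrist');s=bot.observe();print(s['joint_efforts'],s['force'],s['moment'])"
```

```text
t 17.25 lane mm [46.4 -0.9] z 26.3 yaw-lane -0.0036 F [-0.5 -1.3  0.6] q [-0.21  0.74  0.25  1.92 -0.34  0.52  0.33]
[-3.47946854e-01 -9.28500509e+01  1.01059538e+01 -2.02798140e+01
 -2.73605209e-02  7.99708231e-02 -1.17589632e-03] [-0.28054102 -0.43061326  0.69653863] [-0.07271245 -0.05296754  0.03874101]
```

Not yet home by force (about 1 N of sliding). Continuing in 1 mm steps.

apply_moves(
  claw=[0.06,0.06],
  xyz=[
    [0.001,0,0],
    [0,0,0],
  ],
  twist=[
    [0,0,0],
    [0,0,0],
  ],
)

```text
clock: 17.5
position: [0.5555, -0.0408, 0.0263]
tool_rot: [3.141, 0.0, 1.626]
force: [0.4, -4.0, 0.2]
grip_width: 0.0598
finger_force: 1.5
```

apply_moves(
  claw=[0.06,0.06],
  xyz=[
    [0.001,0,0],
    [0,0,0],
  ],
  twist=[
    [0,0,0],
    [0,0,0],
  ],
)

```text
clock: 17.7
position: [0.5556, -0.0407, 0.0264]
tool_rot: [3.141, 0.001, 1.625]
force: [0.7, -8.0, -0.4]
grip_width: 0.0605
finger_force: 4.3
```

The carton is home: 8 N at the bumpers and stalled at lane x = 47. I'll back off, rise, close the fingers and go to the outer side of the bar.

apply_moves(
  claw=[0.06,0.06,0.06,0.06,0.03,0,0,0,0,0,0,0,0,0,0,0,0,0,0,0],
  xyz=[
    [-0.008,0,0],
    [-0.03,0,0],
    [0,0,-0.04],
    [0,0,-0.04],
    [0,0,-0.04],
    [-0.009,-0.0343,0],
    [-0.009,-0.0343,0],
    [-0.009,-0.0343,0],
    [-0.009,-0.0343,0],
    [0,0,0],
    [0,0,0],
    [0,0,0],
    [0,0,0],
    [0,0,0],
    [0,0,0],
    [0,0,0],
    [0,0,0],
    [0,0,0],
    [0,0,0],
    [0,0,0],
  ],
  twist=[
    [0,0,0],
    [0,0,0],
    [0,0,0],
    [0,0,0],
    [0,0,0],
    [0,0,0],
    [0,0,0],
    [0,0,0],
    [0,0,0],
    [0,0,0.14],
    [0,0,0.14],
    [0,0,0.14],
    [0,0,0.14],
    [0,0,0.14],
    [0,0,0.14],
    [0,0,0.14],
    [0,0,0.14],
    [0,0,0.14],
    [0,0,0.14],
    [0,0,0.14],
  ],
)

```text
clock: 19.7
position: [0.4224, -0.121, 0.1463]
tool_rot: [-3.141, -0.0, 0.08]
force: [0.5, -0.1, 0.3]
grip_width: -0.0
finger_force: 0.0
```

apply_moves(
  claw=[0,0,0],
  xyz=[
    [0,0,0],
    [0,0,0],
    [0,0,0],
  ],
  twist=[
    [0,0,0.11],
    [0,0,0.1],
    [0,0,0],
  ],
)

```text
clock: 20.0
position: [0.4224, -0.1209, 0.1462]
tool_rot: [3.142, 0.0, -0.126]
force: [-0.1, -0.7, 0.8]
grip_width: 0.0001
finger_force: 0.0
```

```bash
python3 - <<'E'
from h import *
import pickle
lane_tcp()
f=bot.grab_frame("wrist");save(f,"w5.png");pickle.dump(f,open("w5.pkl","wb"))
E
```

```text
t 20.0 lane mm [-25.1 136.7] z 146.2 yaw-lane -1.7553 F [-0.1 -0.7  0.8] q [-0.49  0.51  0.85  2.18 -0.61  0.7  -0.92]
```

View pics/w5.png

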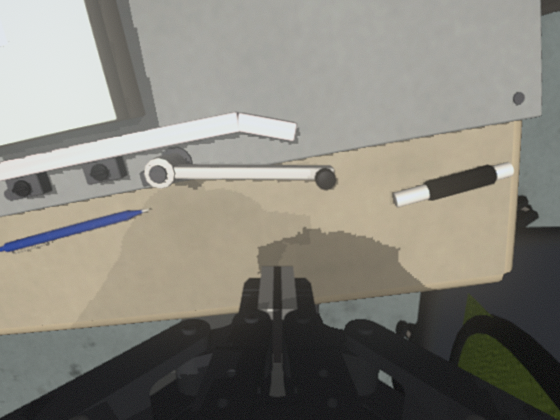

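The bar lies parallel to my closed fingers and ahead of them. The pivot is at (160,173), the pin at (325,178) and the fingers at column 275, which puts the contact about 75 mm from the axis. Descend and swing.

apply_moves(
  claw=[0,0,0,0,0,0,0,0,0],
  xyz=[
    [0,0,0.035],
    [0,0,0.035],
    [0,0,0.03],
    [0,0,0.006],
    [0.005,0,0],
    [0.005,0,0],
    [0.004,0,0],
    [0.002,0,0],
    [0,0,0],
  ],
  twist=[
    [0,0,0],
    [0,0,0],
    [0,0,0],
    [0,0,0],
    [0,0,0],
    [0,0,0],
    [0,0,0],
    [0,0,0],
    [0,0,0],
  ],
)

```text
clock: 20.95
position: [0.439, -0.1228, 0.0408]
tool_rot: [3.142, -0.001, -0.123]
force: [0.2, -0.0, -1.4]
grip_width: 0.0
finger_force: 0.0
```

apply_moves(
  claw=[0,0,0,0,0,0,0,0,0,0],
  xyz=[
    [0.0063,0.001,0],
    [0.0063,0.001,0],
    [0.0063,0.001,0],
    [0.0063,0.001,0],
    [0.0063,0.001,0],
    [0.0063,0.001,0],
    [0.0063,0.001,0],
    [0.0063,0.001,0],
    [0.0063,0.001,0],
    [0.0063,0.001,0],
  ],
  twist=[
    [0,0,-0.08],
    [0,0,-0.08],
    [0,0,-0.08],
    [0,0,-0.08],
    [0,0,-0.08],
    [0,0,-0.08],
    [0,0,-0.08],
    [0,0,-0.08],
    [0,0,-0.08],
    [0,0,-0.08],
  ],
)

```text
clock: 21.95
position: [0.5004, -0.1182, 0.0406]
tool_rot: [3.141, 0.0, 0.679]
force: [-0.1, -1.1, 0.9]
grip_width: -0.0003
finger_force: 0.4
```

```bash
cat > arc.py <<'E'
from h import *
s=bot.observe();p=np.load("lane.npy");psi=s["tool_rot"][2]-p[2]
c,n=np.cos(p[2]),np.sin(p[2]);d=(np.array(s["position"])[:2]-p[:2])@np.array([[c,-n],[n,c]])*1e3-[46,90]
print("theta",-psi,"o",-(d@[np.cos(psi),np.sin(psi)]),"r",d@[np.sin(psi),-np.cos(psi)]);lane_tcp()
E
python3 arc.py
```

```text
theta 0.9504463178439873 o 16.963017050233336 r 77.57164212013181
t 21.95 lane mm [-27.   58.7] z 40.6 yaw-lane -0.9504 F [-0.1 -1.1  0.9] q [-0.19  0.7   0.42  2.04 -0.56  0.51 -0.25]
```

apply_moves(
  claw=[0,0,0,0,0,0,0,0,0,0,0,0,0],
  xyz=[
    [0.0063,0.001,0],
    [0.0063,0.001,0],
    [0.0063,0.001,0],
    [0.0063,0.001,0],
    [0.0063,0.001,0],
    [0.0063,0.001,0],
    [0.0063,0.001,0],
    [0.0063,0.001,0],
    [0.0063,0.001,0],
    [0.0063,0.001,0],
    [0.0063,0.001,0],
    [0.002,0,0],
    [0,0,0],
  ],
  twist=[
    [0,0,-0.08],
    [0,0,-0.08],
    [0,0,-0.08],
    [0,0,-0.08],
    [0,0,-0.08],
    [0,0,-0.08],
    [0,0,-0.08],
    [0,0,-0.08],
    [0,0,-0.08],
    [0,0,-0.08],
    [0,0,-0.08],
    [0,0,-0.05],
    [0,0,0],
  ],
)

```text
clock: 23.25
position: [0.5415, -0.0619, 0.0405]
tool_rot: [3.142, 0.0, 1.607]
force: [0.3, -0.4, 0.4]
grip_width: -0.0003
finger_force: 0.0
```

```bash
python3 arc.py
```

```text
theta 0.0222228016210968 o 17.472775390652703 r 76.04928996361645
t 23.25 lane mm [26.8 14.4] z 40.5 yaw-lane -0.0222 F [ 0.3 -0.4  0.4] q [-0.14  0.69  0.21  1.95 -0.26  0.52  0.28]
```

Now small pushes in +x until the bar's stop is felt.

apply_moves(
  claw=[0,0,0,0],
  xyz=[
    [0.001,0,0],
    [0.001,0,0],
    [0.001,0,0],
    [0,0,0],
  ],
  twist=[
    [0,0,-0.01],
    [0,0,-0.01],
    [0,0,0],
    [0,0,0],
  ],
)

```text
clock: 23.65
position: [0.5414, -0.0591, 0.0403]
tool_rot: [-3.142, 0.0, 1.625]
force: [0.2, 0.7, -0.9]
grip_width: 0.0002
finger_force: 0.0
```

apply_moves(
  claw=[0,0],
  xyz=[
    [0.001,0,0],
    [0,0,0],
  ],
  twist=[
    [0,0,0],
    [0,0,0],
  ],
)

```text
clock: 23.85
position: [0.5413, -0.0581, 0.0403]
tool_rot: [-3.141, -0.0, 1.626]
force: [0.6, -0.0, 0.5]
grip_width: 0.0001
finger_force: 0.0
```

apply_moves(
  claw=[0,0],
  xyz=[
    [0.001,0,0],
    [0,0,0],
  ],
  twist=[
    [0,0,0],
    [0,0,0],
  ],
)

```text
clock: 24.05
position: [0.5413, -0.0579, 0.0403]
tool_rot: [3.142, 0.001, 1.625]
force: [-0.1, -5.0, -0.7]
grip_width: 0.0
finger_force: 2.4
```

apply_moves(
  claw=[0,0],
  xyz=[
    [0.001,0,0],
    [0,0,0],
  ],
  twist=[
    [0,0,0],
    [0,0,0],
  ],
)

```text
clock: 24.25
position: [0.5413, -0.0577, 0.0403]
tool_rot: [3.141, 0.002, 1.624]
force: [0.5, -10.1, -1.2]
grip_width: 0.0001
finger_force: 5.1
```

```bash
python3 arc.py
```

```text
theta 0.005002629703567463 o 14.590975595693333 r 75.77306102013338
t 24.25 lane mm [31.  14.3] z 40.3 yaw-lane -0.005 F [  0.5 -10.1  -1.2] q [-0.15  0.69  0.2   1.95 -0.26  0.52  0.29]
```

The stop is felt (5 N, then 10 N per mm). I'll back away, rise and check.

apply_moves(
  claw=[0,0,0,0,0,0,0,0,0,0],
  xyz=[
    [-0.004,0,0],
    [-0.015,0,0],
    [-0.02,0,0],
    [0,0,-0.04],
    [0,0,-0.04],
    [0,0,-0.04],
    [0,0,-0.04],
    [0,0,-0.04],
    [0,0,-0.04],
    [0,0,0],
  ],
  twist=[
    [0,0,0],
    [0,0,0],
    [0,0,0],
    [0,0,0],
    [0,0,0],
    [0,0,0],
    [0,0,0],
    [0,0,0],
    [0,0,0],
    [0,0,0],
  ],
)

```text
clock: 25.25
position: [0.5451, -0.0965, 0.2853]
tool_rot: [3.134, 0.001, 1.625]
force: [0.1, -0.0, -1.6]
grip_width: 0.0003
finger_force: 0.0
```

```bash
python3 - <<'E'
from h import *
import pickle
lane_tcp()
f=bot.grab_frame("wrist");cv2.imwrite("pics/w6.png",cv2.resize(f["img"][:,:,::-1],(800,600),interpolation=cv2.INTER_CUBIC));pickle.dump(f,open("w6.pkl","wb"))
E
```

```text
t 25.25 lane mm [-7.9 12.8] z 285.3 yaw-lane -0.0045 F [ 0.1 -0.  -1.6] q [-0.17  0.36  0.32  1.74 -0.13  1.05  0.25]
```

View pics/w6.png

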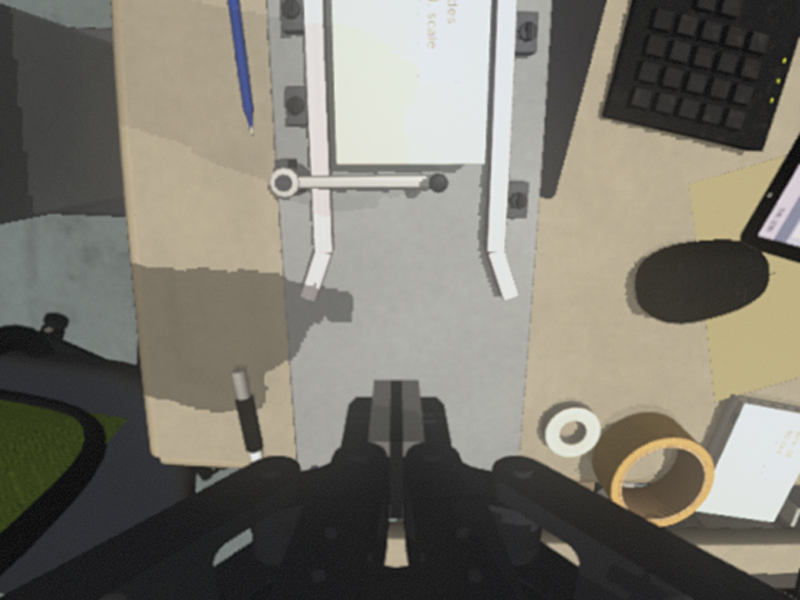

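The picture shows the carton between straight rails with gaps on both sides. The bar lies square across behind it, pivot (285,183) to pin (437,183). I'll check the carton's rear edge numerically, then hand in.

```bash
python3 - <<'E'
from h import *
import pickle
f=pickle.load(open("w6.pkl","rb"))
p=np.load("lane.npy");c,s=np.cos(p[2]),np.sin(p[2]);R=np.array([[c,-s],[s,c]])
L=lambda px,z:((ray(f,np.array(px)*.7,z)[:,:2]-p[:2])@R*1e3).round(1)
a=L([[337,164],[485,164]],.065);print(a,L([[285,183],[437,183]],.06),L([[331,250],[487,250]],.028))
if abs(a[:,0].mean()-58)<5: print(bot.job_done())
E
```

```text
[[ 58.8  51.6]
 [ 58.5 -49.1]] [[ 46.2  88.8]
 [ 45.5 -17. ]] [[ -7.5  62.4]
 [ -8.2 -60. ]]
the job is handed in; nothing more can be done
None
```

The job is handed in at about 25 s of the 72 s allowed: the carton is against the bumpers, centred between the rails with no sign of rail contact (about 10 mm clear each side), and the bar is shut against its stop behind it.

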